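# Slide the blue spacer block out of the packed rack and lay it on the setting pad

## Task

Three spacer blocks stand packed side by side in the small rack, with no finger room between them. Push the blue one endwise along the rack's plate, most of the way out of the row, so that its sides come free, then pick it up and lay it flat in the middle of the black rubber pad, lengthwise along the pad. Leave the red and the bare-metal block in their places in the rack.

Things in the scene. Friction and masses are not known exactly. Their poses are not given: they have to be found in the camera images.
- blue_block_centre (a point): centre (half-way up) of the loose blue block, 100 x 40 x 30 mm (x along its length, y across, z up), 0.17 to 0.35 kg, solid with flat faces; two dark spots on top; the one to move. It starts in the left, middle or right place of the row, less than 1 mm from its neighbours or the rack's cheek; it slides freely along its length.
- red_block_centre (a point): centre (half-way up) of the loose red block, 100 x 40 x 30 mm (x along its length, y across, z up), 0.17 to 0.35 kg, solid with flat faces; two dark spots on top; stays in the rack
- plain_block_centre (a point): centre (half-way up) of the loose bare-metal (light grey) block, 100 x 40 x 30 mm (x along its length, y across, z up), 0.17 to 0.35 kg, solid with flat faces; two dark spots on top; stays in the rack
- rack_centre (a point): middle of the fixed rack, on top of its dark base plate (250 x 150 mm in x by y, 6 mm thick, lying on the worktop). Blocks stand on it 41 mm apart along its y, the middle one here, lengths along its x (+x roughly away from the robot). Grey cheeks 96 mm long, 8 thick, 25 high, at y = -66 and +66 mm, close the row; both x ends are open, with 75 mm of bare plate beyond the blocks.
- pad_centre (a point): middle of the black rubber pad, on its top, 12 mm above the worktop. The rubber is 130 x 80 mm (length along its x, width along y), on a fixed aluminium plate 160 x 110 mm that lies 4 mm lower; no rims.

How it is judged:
By the outcome, as a careful person would: the job done as asked, in the order asked, and still so for the second after the job is handed in, with the robot touching nothing.
It also fails if it takes over 51 s, if anything falls off the work surface, if the arm or the gripper's body presses on something with over 40 N, if the wrist force passes 120 N, or if a joint passes its speed limit or range.

## Robot

A 6-joint arm with a two-finger parallel gripper is mounted at the origin on a cart in front of the work surface, level with it; the furniture and walls round the work are solid. World frame = base frame: x ahead of the robot, y to its left, z up, the work surface at z = 0. Lengths are in m, angles in rad, forces in N, time in s.
With the tool pointing down it reaches from about 0.25 to 0.775 m from the base axis. Payload 4 kg.
Tool frame: the origin (TCP) lies midway between the tips of the shut fingers; the grasp point (between the pads) lies 19 mm behind it; z points along the fingers, y is the line along which they close (so a half turn about z gives the same grasp; the last joint's range is limited). The gripper opens to 94 mm and grips with 3 to 60 N. Pads are 16 mm wide; open, the fingers measure 119 mm over their backs; the gripper's body (75 mm by 177 mm) begins 78 mm behind the grasp point.
Start: joints at [1.236, 0.087, 1.371, -0, 1.684, -0.103], TCP at [0.126, 0.535, 0.206] pointing down, gripper open.
Joint ranges: [-3.1, 3.1], [-0.76, 2.03], [0.27, 2.55], [-1.08, 4.22], [0.17, 2.65], [-2.57, 2.57]. Speed limits (rad/s): [2.79, 2.79, 3.14, 3.14, 3.14, 3.14].

## Interface

Orientations are given as [roll, pitch, yaw] about the fixed x, y, z axes, in that order (R = Rz(yaw) Ry(pitch) Rx(roll)).
In Python, from bench import sensors, eyes, job gives the robot as it stands.
- The arm moves only by the tool arm_command, never from a script. Its argument "series" is a list of rows, each a list of 7 numbers: the opening, from 0 (shut) to 1 (fully open), then the shift along the tool's x, y, z in cm, then the turn, a rotation vector about the tool's x, y, z in rad. In form: [[fingers, dx, dy, dz, wx, wy, wz], ...]. A call has 1 to 20 rows; each row shifts and turns the commanded pose from where the row before left it, along the tool's axes as they then stand; what a row does not reach is not made up. A row lasts 1/10 s, in which the tool goes at most 50 mm and 8.59 degrees, less where a joint would pass 70% of its speed; a pose out of reach is approached as far as the arm can. A call with a gripper value outside its range is refused whole. The fingers move at their own pace and stop on an object; the grip force is fixed at half the most. Time passes only in rows, so rows that do not move let the fingers close. It gives the time, the measured TCP pose, the force and the opening at its end, in the units of the state.
- sensors.get_obs(): the state, without advancing time (a new reading comes with each control period).
- eyes.snapshot(name): name is "scene" or "top" or "wrist"; returns the picture (384x512x3 uint8, blue, green, red); there is no depth.
- eyes.get_calibration(name): a dict with "mtx" (3x3 intrinsics, pixels), "R" (3x3) and "t" (3): a world point X has camera coordinates R X + t. Camera axes: x right, y down, z forward; pixel columns grow to the right and rows downward; lengths in m; the calibration is good to about 2 mm. The wrist camera is an equidistant fisheye: a pixel r from the principal point sees the ray r / f radians off the axis. A picture is of the moment at which its call begins: read the wrist's pose just before it. get_calibration takes no time and is no camera call; for the wrist camera it gives the pose at the moment of the call.
- job.close_job(): hands the job in, once; it reports no verdict.
The state is a dict: "time": time; "joint_positions": joint angles; "qvel": joint speeds; "joint_torque": joint torques, N m; "tool_pos": TCP position; "ee_rot": TCP orientation; "wrist_force": force on the tool from outside, world axes, zero at the start; "wrist_torque": the same for the moment, N m; "width": finger opening in m.
Only numpy, scipy, OpenCV 4.12 (cv2) and the standard library are available. Lean on these libraries where they do the work, as an engineer would, in place of code of your own. Each camera call takes 0.05 s, during which the arm holds its last target. There are 200 camera calls.

## Working session

There is one attempt and no reset: what is moved stays moved. The work goes in short steps, Python scripts to look and compute and a tool call to move; the robot and the scene stay as the last step left them, time stands still between calls to the robot, and variables do not carry over. Pictures are saved under pics/ and viewed, on a budget of 10 in all, crops included, one or two more only if the job needs it, and the job is handed in when it is done.

Besides the shell and the picture viewer there is one more tool, called after "Request:" in YAML: its name, and indented under it one key for each argument. arm_command: Moves the arm, as the interface text tells. Its arguments: {"type":"object","properties":{"series":{"type":"array","items":{"type":"array","items":{"type":"number"}}}},"required":["series"]}

```bash
mkdir -p pics; ls; python3 - <<'E'
from bench import sensors, eyes
import cv2,numpy as np
np.set_printoptions(precision=4,suppress=True)
o=sensors.get_obs();print({k:np.round(v,3) for k,v in o.items()})
a=eyes.snapshot("scene");b=eyes.snapshot("top")
cv2.imwrite("pics/s1.png",a);cv2.imwrite("pics/t1.png",b)
for n in("scene","top","wrist"):
  c=eyes.get_calibration(n);print(n,c)
E
```

```text
pics
{'time': np.float64(0.0), 'joint_positions': array([ 1.236,  0.088,  1.372, -0.   ,  1.684, -0.103]), 'qvel': array([-0.001,  0.   , -0.001,  0.002,  0.001,  0.001]), 'joint_torque': array([ -0.002, -34.017, -30.243,   0.072,   0.033,  -0.   ]), 'tool_pos': array([0.126, 0.535, 0.204]), 'ee_rot': array([-3.139, -0.   ,  2.91 ]), 'wrist_force': array([-0.884,  0.348,  0.073]), 'wrist_torque': array([0.023, 0.021, 0.   ]), 'width': np.float64(0.094)}
scene {'mtx': array([[430.5353,   0.    , 253.1568],
       [  0.    , 430.5353, 189.1845],
       [  0.    ,   0.    ,   1.    ]]), 'R': array([[ 0.8637, -0.504 ,  0.0052],
       [-0.3444, -0.5978, -0.7239],
       [ 0.3679,  0.6234, -0.6899]]), 't': array([-0.4368,  0.2253,  0.7274])}
top {'mtx': array([[449.06  ,   0.    , 255.4444],
       [  0.    , 449.06  , 193.2367],
       [  0.    ,   0.    ,   1.    ]]), 'R': array([[ 0.0235, -0.9997, -0.0105],
       [-0.9981, -0.0229, -0.0574],
       [ 0.0572,  0.0118, -0.9983]]), 't': array([-0.0202,  0.5199,  1.1262])}
wrist {'mtx': array([[297.3186,   0.    , 263.2831],
       [  0.    , 297.3186, 190.3046],
       [  0.    ,   0.    ,   1.    ]]), 'R': array([[ 0.2294,  0.9733, -0.0023],
       [ 0.9439, -0.2219,  0.2447],
       [ 0.2376, -0.0583, -0.9696]]), 't': array([-0.5487, -0.025 ,  0.3905])}
```

View pics/t1.png

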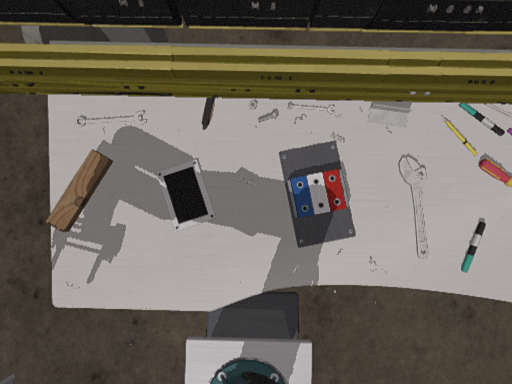

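View pics/s1.png

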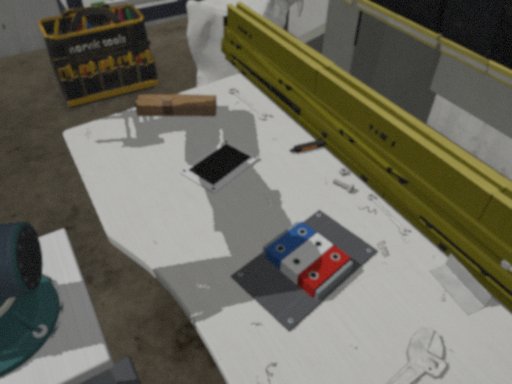

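Top view: the blue block is the left (+y) one in the rack, around (302,197), and the pad is at (186,194). A yellow beam stands at the far edge. Next I'll measure these.

```bash
cat > h.py <<'E'
import cv2,numpy as np
from bench import sensors,eyes
np.set_printoptions(precision=4,suppress=True)
def ray(c,u,v,fish=False):
    K=c["mtx"];d=np.array([(u-K[0,2])/K[0,0],(v-K[1,2])/K[1,1]])
    if fish:
        th=np.hypot(*d);d=np.r_[d/th*np.sin(th),np.cos(th)]
    else: d=np.r_[d,1]
    R=np.array(c["R"]);return -R.T@c["t"],R.T@d
def world(c,u,v,z,fish=False):
    C,d=ray(c,u,v,fish);return C+d*(z-C[2])/d[2]
def proj(c,X,fish=False):
    p=np.array(c["R"])@X+c["t"];K=c["mtx"]
    if fish:
        r=np.hypot(p[0],p[1]);th=np.arctan2(r,p[2]);q=p[:2]/r*th
    else: q=p[:2]/p[2]
    return q*K[0,0]+K[:2,2]
def masks(im):
    b,g,r=[im[...,i].astype(int) for i in range(3)]
    return {"blue":(b>r+50)&(b>g+30),"red":(r>b+80)&(r>g+80),"black":(np.maximum(np.maximum(r,g),b)<35),"plate":(np.maximum(np.maximum(r,g),b)<95)&(np.maximum(np.maximum(r,g),b)-np.minimum(np.minimum(r,g),b)<25)&(np.maximum(np.maximum(r,g),b)>=35)}
def rect(m,x0,x1,y0,y1):
    w=np.zeros(m.shape,np.uint8);w[y0:y1,x0:x1]=m[y0:y1,x0:x1]
    w=cv2.morphologyEx(w,cv2.MORPH_CLOSE,np.ones((5,5)))
    cs,_=cv2.findContours(w,cv2.RETR_EXTERNAL,cv2.CHAIN_APPROX_NONE)
    return cv2.boxPoints(cv2.minAreaRect(max(cs,key=cv2.contourArea)))
E
python3 - <<'E'
from h import *
im=cv2.imread("pics/t1.png");c=eyes.get_calibration("top");M=masks(im)
for n,z,w in(("blue",.036,(270,370,150,240)),("red",.036,(270,370,150,240)),("black",.012,(150,220,150,235)),("plate",.006,(273,362,138,250))):
    p=rect(M[n],*w);W=np.array([world(c,u,v,z) for u,v in p]);e1=W[1]-W[0];e2=W[2]-W[1]
    L=e1 if np.hypot(*e1[:2])>np.hypot(*e2[:2]) else e2
    print(n,p.mean(0),W.mean(0),np.linalg.norm(e1),np.linalg.norm(e2),np.arctan(L[1]/L[0]))
sc=cv2.imread("pics/s1.png")
print(world(c,316,102,0.0), -np.array(c["R"]).T@c["t"])
o=cv2.resize(im[85:260,140:370],None,fx=3.4,fy=3.4,interpolation=cv2.INTER_CUBIC)
cv2.imwrite("pics/t1c.png",o)
E
```

```text
blue [301.6538 195.7692] [ 0.5155 -0.1235  0.036 ] 0.03868271219895271 0.09720850297172795 0.2137789930355124
red [334.13   189.8674] [ 0.5321 -0.204   0.036 ] 0.03832769654586819 0.09850804194183337 0.21959818327916575
black [185.05 194.65] [0.5129 0.1714 0.012 ] 0.07678265847645933 0.12480990318001152 0.35147168399342205
plate [316.6158 194.0227] [ 0.5231 -0.1643  0.006 ] 0.15223702206745937 0.25085270347799343 0.21254642945258578
[ 0.7623 -0.1598  0.    ] [ 0.455  -0.0216  1.1539]
```

View pics/t1c.png

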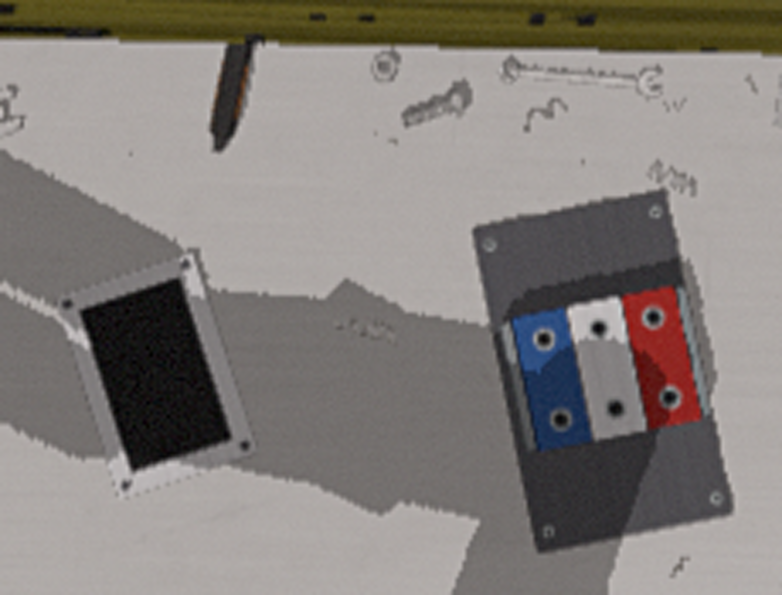

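Everything agrees with the given sizes. The rack centre is (0.523, -0.164) at yaw 0.214, blue is at rack y +41 mm, and the pad is at (0.513, 0.171) at yaw 0.351. I'll push blue towards +x, starting from the robot's side.

Request:
arm_command:
  series:
    - [0, -2.32, -2.92, 0, 0, 0, 0]
    - [0, -2.32, -2.92, 0, 0, 0, 0]
    - [0, -2.32, -2.92, 0, 0, 0, 0]
    - [0, -2.32, -2.92, 0, 0, 0, 0]
    - [0, -2.32, -2.92, 0, 0, 0, 0]
    - [0, -2.32, -2.92, 0, 0, 0, 0]
    - [0, -2.32, -2.92, 0, 0, 0, 0]
    - [0, -2.32, -2.92, 0, 0, 0, 0]
    - [0, -2.32, -2.92, 0, 0, 0, 0]
    - [0, -2.32, -2.92, 0, 0, 0, 0]
    - [0, -2.32, -2.92, 0, 0, 0, 0]
    - [0, -2.32, -2.92, 0, 0, 0, 0]
    - [0, -2.32, -2.92, 0, 0, 0, 0]
    - [0, -2.32, -2.92, 0, 0, 0, 0]
    - [0, -2.32, -2.92, 0, 0, 0, 0]
    - [0, -2.32, -2.92, 0, 0, 0, 0]
    - [0, -2.32, -2.92, 0, 0, 0, 0]
    - [0, -2.32, -2.92, 0, 0, 0, 0]
    - [0, -2.32, -2.92, 0, 0, 0, 0]
    - [0, -2.32, -2.92, 0, 0, 0, 0]

```text
time: 2.1
tool_pos: [0.4439, -0.1411, 0.2049]
ee_rot: [3.141, -0.001, 2.909]
wrist_force: [0.4, -0.3, 1.1]
width: 0.0006
```

Request:
arm_command:
  series:
    - [0, 0, 0, 0, 0, 0, 0.142]
    - [0, 0, 0, 0, 0, 0, 0.142]
    - [0, 0, 0, 0, 0, 0, 0.142]
    - [0, 0, 0, 0, 0, 0, 0.142]
    - [0, 0, 0, 0, 0, 0, 0.142]
    - [0, 0, 0, 0, 0, 0, 0.142]
    - [0, 0, 0, 0, 0, 0, 0.142]
    - [0, 0, 0, 0, 0, 0, 0.142]
    - [0, 0, 0, 0, 0, 0, 0.142]
    - [0, 0, 0, 0, 0, 0, 0.142]
    - [0, 0, 0, 0, 0, 0, 0.142]
    - [0, 0, 0, 0, 0, 0, 0.142]
    - [0, 0, 0, 0, 0, 0, 0.142]
    - [0, 0, 0, 0, 0, 0, 0.142]
    - [0, 0, 0, 0, 0, 0, 0.142]
    - [0, 0, 0, 0, 0, 0, 0.142]
    - [0, 0, 0, 0, 0, 0, 0.142]
    - [0, 0, 0, 0, 0, 0, 0.142]
    - [0, 0, 0, 0, 0, 0, 0.14]
    - [0, 0, 0, 0, 0, 0, 0]

```text
time: 4.1
tool_pos: [0.4435, -0.1396, 0.2049]
ee_rot: [-3.141, 0.001, 0.214]
wrist_force: [-0.7, 0.5, -0.6]
width: 0.0006
```

```bash
python3 - <<'E'
from h import *
o=sensors.get_obs();print(o["time"],o["tool_pos"],o["ee_rot"],o["joint_positions"],o["wrist_force"],o["width"])
c=eyes.get_calibration("wrist");im=eyes.snapshot("wrist");cv2.imwrite("pics/w1.png",im)
M=masks(im)
p=rect(M["blue"],0,512,0,384);W=np.array([world(c,u,v,.036,True) for u,v in p]);print(p,W,W.mean(0))
E
```

```text
4.1 [ 0.4435 -0.1396  0.2049] [-3.1409  0.0008  0.214 ] [-0.427  -0.1029  1.5606  0.0001  1.6849  0.9298] [-0.701   0.4933 -0.6329] 0.0006439624299427607
[[247.  72.]
 [280.  72.]
 [280. 155.]
 [247. 155.]] [[ 0.5595 -0.095   0.036 ]
 [ 0.5676 -0.1322  0.036 ]
 [ 0.4721 -0.1535  0.036 ]
 [ 0.4638 -0.1155  0.036 ]] [ 0.5157 -0.124   0.036 ]
```

View pics/w1.png

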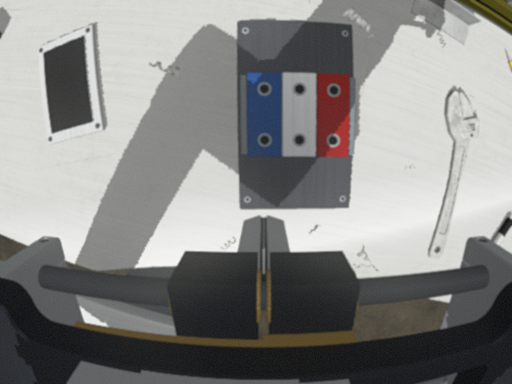

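The wrist view shows blue centred at column 263, right ahead of the shut fingers, and its measured centre (0.516, -0.124) agrees with the top view. I'll descend behind it.

Request:
arm_command:
  series:
    - [0, 0, 0, 3, 0, 0, 0]
    - [0, 0, 0, 3, 0, 0, 0]
    - [0, 0, 0, 3, 0, 0, 0]
    - [0, 0, 0, 3, 0, 0, 0]
    - [0, 0, 0, 3, 0, 0, 0]
    - [0, 0, 0, 2, 0, 0, 0]
    - [0, 0, 0, 1, 0, 0, 0]
    - [0, 0, 0, 1, 0, 0, 0]
    - [0, 0, 0, 0, 0, 0, 0]
    - [0, 0, 0, 0, 0, 0, 0]

```text
time: 5.15
tool_pos: [0.4445, -0.14, 0.0163]
ee_rot: [3.141, -0.001, 0.214]
wrist_force: [0.6, 0.5, -0.6]
width: 0.0003
```

Request:
arm_command:
  series:
    - [0, 0.5, 0, 0, 0, 0, 0]
    - [0, 0.5, 0, 0, 0, 0, 0]
    - [0, 0.5, 0, 0, 0, 0, 0]
    - [0, 0.5, 0, 0, 0, 0, 0]
    - [0, 0.5, 0, 0, 0, 0, 0]
    - [0, 0.5, 0, 0, 0, 0, 0]
    - [0, 0, 0, 0, 0, 0, 0]

```text
time: 5.85
tool_pos: [0.4741, -0.1331, 0.0154]
ee_rot: [-3.142, -0.001, 0.214]
wrist_force: [1.0, -0.5, -0.8]
width: 0.0004
```

Request:
arm_command:
  series:
    - [0, 0.5, 0, 0, 0, 0, 0]
    - [0, 0.5, 0, 0, 0, 0, 0]
    - [0, 0.5, 0, 0, 0, 0, 0]
    - [0, 0.5, 0, 0, 0, 0, 0]
    - [0, 0.5, 0, 0, 0, 0, 0]
    - [0, 0.5, 0, 0, 0, 0, 0]
    - [0, 0.5, 0, 0, 0, 0, 0]
    - [0, 0.5, 0, 0, 0, 0, 0]
    - [0, 0.5, 0, 0, 0, 0, 0]
    - [0, 0.5, 0, 0, 0, 0, 0]
    - [0, 0.5, 0, 0, 0, 0, 0]
    - [0, 0, 0, 0, 0, 0, 0]

```text
time: 7.05
tool_pos: [0.5279, -0.1215, 0.0157]
ee_rot: [3.141, -0.001, 0.214]
wrist_force: [-0.3, -0.0, -0.1]
width: 0.0005
```

```bash
python3 - <<'E'
from h import *
o=sensors.get_obs();print(o["time"],o["tool_pos"],o["ee_rot"],o["wrist_force"])
c=eyes.get_calibration("wrist");im=eyes.snapshot("wrist");cv2.imwrite("pics/w2.png",im)
M=masks(im)
for n in("blue","red"):
  p=rect(M[n],0,512,0,384);W=np.array([world(c,u,v,.036,True) for u,v in p]);print(n,p,W,W.mean(0))
E
```

```text
7.05 [ 0.5279 -0.1215  0.0157] [ 3.1414 -0.0013  0.2141] [-0.349  -0.0108 -0.0732]
blue [[228.  48.]
 [301.  48.]
 [301. 224.]
 [228. 224.]] [[ 0.6294 -0.0803  0.036 ]
 [ 0.6377 -0.1181  0.036 ]
 [ 0.5424 -0.1405  0.036 ]
 [ 0.5335 -0.0997  0.036 ]] [ 0.5857 -0.1096  0.036 ]
red [[370.7885 242.0745]
 [373.506  176.8544]
 [427.0797 179.0867]
 [424.3622 244.3067]] [[ 0.5393 -0.1863  0.036 ]
 [ 0.5784 -0.175   0.036 ]
 [ 0.5853 -0.2111  0.036 ]
 [ 0.5441 -0.2258  0.036 ]] [ 0.5618 -0.1996  0.036 ]
```

View pics/w2.png

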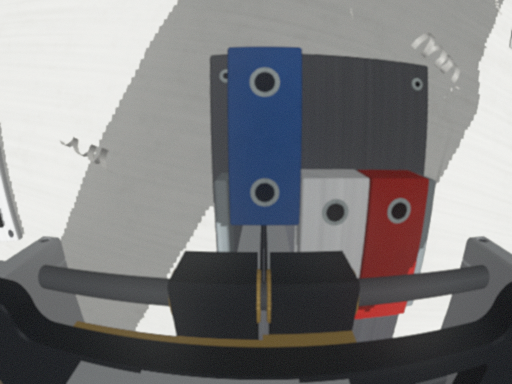

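Blue stands about 71 mm out, centred at (0.586, -0.110), with the plain and red blocks still in place. I'll back off, lift, open the fingers, and come down astride its centre.

Request:
arm_command:
  series:
    - [0, -0.5, 0, 0, 0, 0, 0]
    - [0, -0.5, 0, 0, 0, 0, 0]
    - [0, 0, 0, 2, 0, 0, 0]
    - [0, 0, 0, -2, 0, 0, 0]
    - [0, 0, 0, -2, 0, 0, 0]
    - [0, 0, 0, -2, 0, 0, 0]
    - [0, 0, 0, -2, 0, 0, 0]
    - [0.7, 0, 0, 0, 0, 0, 0]
    - [0.7, 2, 0, 0, 0, 0, 0]
    - [0.7, 2, 0, 0, 0, 0, 0]
    - [0.7, 2, 0, 0, 0, 0, 0]
    - [0.7, 0.9, 0, 0, 0, 0, 0]
    - [0.7, 0, 0, 0, 0, 0, 0]
    - [0.7, 0, 0, 0, 0, 0, 0]

```text
time: 8.5
tool_pos: [0.5835, -0.1091, 0.0746]
ee_rot: [-3.141, 0.002, 0.214]
wrist_force: [-0.7, 0.4, -0.1]
width: 0.0532
```

I made a mistake there: one row in that series went 2 cm down before the lift, so the tips probably touched the plate. Before going on, I'll check that nothing moved and the force reading is still sane.

```bash
python3 - <<'E'
from h import *
o=sensors.get_obs();print(o["time"],o["tool_pos"],o["ee_rot"],o["wrist_force"],o["width"])
c=eyes.get_calibration("wrist");im=eyes.snapshot("wrist");cv2.imwrite("pics/w3.png",im)
M=masks(im)
p=rect(M["blue"],0,512,0,384);W=np.array([world(c,u,v,.036,True) for u,v in p]);print(p,W)
o=sensors.get_obs();print(o["width"])
E
```

```text
8.5 [ 0.5835 -0.1091  0.0746] [-3.1409  0.0017  0.2138] [-0.659   0.3616 -0.0951] 0.05315214753735494
[[239. 141.]
 [290. 141.]
 [290. 264.]
 [239. 264.]] [[ 0.6309 -0.0807  0.036 ]
 [ 0.6389 -0.1172  0.036 ]
 [ 0.5415 -0.1409  0.036 ]
 [ 0.5326 -0.0997  0.036 ]]
0.05709406930910345
```

View pics/w3.png

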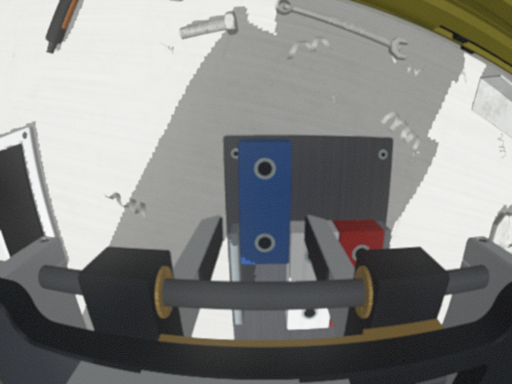

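Nothing moved. Blue is centred between the open fingers (columns 239–290, fingers symmetric about 264). I'll descend and grip.

Request:
arm_command:
  series:
    - [0.7, 0.2, 0, 0, 0, 0, 0]
    - [0.7, 0, 0, 0, 0, 0, 0]
    - [0.7, 0, 0, 2, 0, 0, 0]
    - [0.7, 0, 0, 2, 0, 0, 0]
    - [0.7, 0, 0, 1, 0, 0, 0]
    - [0.7, 0, 0, 1, 0, 0, 0]
    - [0.7, 0, 0, 0.4, 0, 0, 0]
    - [0.7, 0, 0, 0, 0, 0, 0]
    - [0, 0, 0, 0, 0, 0, 0]
    - [0, 0, 0, 0, 0, 0, 0]
    - [0, 0, 0, 0, 0, 0, 0]
    - [0, 0, 0, 0, 0, 0, 0]
    - [0, 0, 0, 0, 0, 0, 0]

```text
time: 9.85
tool_pos: [0.5869, -0.1089, 0.0121]
ee_rot: [3.141, -0.001, 0.214]
wrist_force: [0.2, -0.7, 2.6]
width: 0.0394
```

Request:
arm_command:
  series:
    - [0, 0, 0, -0.5, 0, 0, 0]
    - [0, 0, 0, -1, 0, 0, 0]
    - [0, 0, 0, -1.5, 0, 0, 0]
    - [0, 0, 0, -2, 0, 0, 0]
    - [0, 0, 0, -2, 0, 0, 0]
    - [0, 0, 0, -2, 0, 0, 0]
    - [0, 0, 0, -1, 0, 0, 0]
    - [0, 0, 0, 0, 0, 0, -0.07]
    - [0, 0, 0, 0, 0, 0, -0.067]
    - [0, 0, 0, 0, 0, 0, 0]

```text
time: 10.85
tool_pos: [0.5863, -0.1085, 0.1117]
ee_rot: [-3.141, -0.0, 0.351]
wrist_force: [-0.2, -1.0, -2.6]
width: 0.0397
```

Request:
arm_command:
  series:
    - [0, 0.1, -1, 0, 0, 0, 0]
    - [0, 0.2, -2, 0, 0, 0, 0]
    - [0, 0.25, -2.5, 0, 0, 0, 0]
    - [0, 0.25, -2.5, 0, 0, 0, 0]
    - [0, 0.25, -2.5, 0, 0, 0, 0]
    - [0, 0.25, -2.5, 0, 0, 0, 0]
    - [0, 0.25, -2.5, 0, 0, 0, 0]
    - [0, 0.25, -2.5, 0, 0, 0, 0]
    - [0, 0.25, -2.5, 0, 0, 0, 0]
    - [0, 0.25, -2.5, 0, 0, 0, 0]
    - [0, 0.2, -2.5, 0, 0, 0, 0]
    - [0, 0.1, -2, 0, 0, 0, 0]
    - [0, 0.1, -1.3, 0, 0, 0, 0]
    - [0, 0, 0, 0, 0, 0, 0]
    - [0, 0, 0, 0, 0, 0, 0]

```text
time: 12.35
tool_pos: [0.5128, 0.1708, 0.1115]
ee_rot: [3.141, 0.0, 0.351]
wrist_force: [0.5, -0.4, -3.0]
width: 0.0401
```

```bash
python3 - <<'E'
from h import *
o=sensors.get_obs();print(o["time"],o["tool_pos"],o["ee_rot"],o["wrist_force"],o["width"])
c=eyes.get_calibration("wrist");im=eyes.snapshot("wrist");cv2.imwrite("pics/w4.png",im)
zt=o["tool_pos"][2]-.0121+.036
M=masks(im);p=rect(M["blue"],150,380,0,384);W=np.array([world(c,u,v,zt,True) for u,v in p]);print("blue",p,W)
# expected pad corners
th=.351;R=np.array([[np.cos(th),-np.sin(th)],[np.sin(th),np.cos(th)]])
for s in((-1,-1),(1,-1),(1,1),(-1,1)):
    X=np.r_[[.513,.171]+R@(np.array(s)*[.065,.04]),.012];u=proj(c,X,True);print(s,X,u)
    cv2.circle(im,tuple(np.int32(np.round(u))),3,(0,255,0),1)
cv2.imwrite("pics/w4.png",im)
E
```

```text
12.35 [0.5128 0.1708 0.1115] [3.1409 0.0001 0.3509] [ 0.5052 -0.3542 -2.9862] 0.04014814479442094
blue [[228.9453 280.2585]
 [234.3189 156.6661]
 [301.0189 159.5661]
 [295.6453 283.1585]] [[0.4819 0.1817 0.1354]
 [0.5538 0.2022 0.1354]
 [0.5645 0.1685 0.1354]
 [0.4939 0.143  0.1354]]
(-1, -1) [0.4657 0.1111 0.012 ] [301.6043 250.4164]
(1, -1) [0.5878 0.1558 0.012 ] [305.9144 122.387 ]
(1, 1) [0.5603 0.2309 0.012 ] [220.369  122.3782]
(-1, 1) [0.4382 0.1862 0.012 ] [224.6603 250.4256]
```

View pics/w4.png

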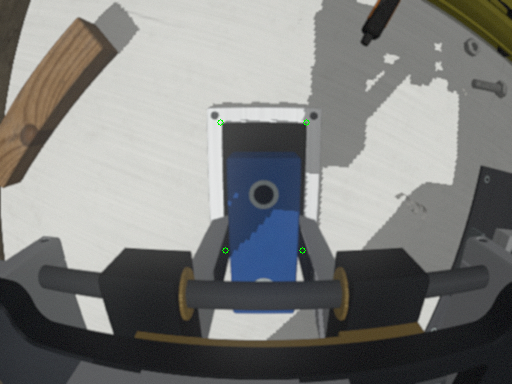

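Blue is held square, its far edge at row 154, and the pad's far edge is at row 122. The pad looks about 2 px to the right of my estimate, so I'll check that numerically.

```bash
python3 - <<'E'
from h import *
im=eyes.snapshot("wrist");c=eyes.get_calibration("wrist");o=sensors.get_obs();g=im.max(2).astype(int)
th=.351;R=np.array([[np.cos(th),-np.sin(th)],[np.sin(th),np.cos(th)]])
f=lambda u,v,z:R.T@(world(c,u,v,z,True)[:2]-o["tool_pos"][:2])*1000
for v in(130,140,148):
    r=np.where(g[v,200:330]<60)[0]+200;print(v,r[0],r[-1],f(r[0]-.5,v,.012),f(r[-1]+.5,v,.012))
for u in(240,263,290):
    q=np.where(g[100:150,u]<60)[0]+100;print(u,q[0],f(u,q[0]-.5,.012))
M=masks(im)["blue"];zt=.1354
for v in(165,185,200):
    r=np.where(M[v,200:330])[0]+200;print("b",v,r[0],r[-1],f(r[0]-.5,v,zt),f(r[-1]+.5,v,zt))
print(f(263,np.where(M[:,255])[0].min()-.5,zt))
E
```

```text
130 254 304 [57.6681  9.0515] [ 57.9579 -38.6965]
140 244 304 [48.3227 18.4754] [ 48.4934 -38.8487]
148 240 304 [40.7836 22.3308] [ 40.8864 -38.9924]
240 143 [45.9904 21.7933]
263 128 [59.9842  0.1975]
290 124 [ 63.8752 -24.963 ]
b 165 266 283 [44.7236 -1.1448] [ 44.7331 -10.6685]
b 185 278 297 [33.8633 -7.5873] [ 33.861  -18.3819]
b 200 231 290 [25.5076 17.9183] [ 25.4738 -14.7734]
[41.7681  0.1794]
```

The pad agrees within about 1 mm, so I'll lower.

Request:
arm_command:
  series:
    - [0, 0, 0, 1, 0, 0, 0]
    - [0, 0, 0, 2, 0, 0, 0]
    - [0, 0, 0, 2, 0, 0, 0]
    - [0, 0, 0, 2, 0, 0, 0]
    - [0, 0, 0, 1, 0, 0, 0]
    - [0, 0, 0, 0.5, 0, 0, 0]
    - [0, 0, 0, 0.3, 0, 0, 0]
    - [0, 0, 0, 0.2, 0, 0, 0]
    - [0, 0, 0, 0.1, 0, 0, 0]
    - [0, 0, 0, 0.1, 0, 0, 0]
    - [0, 0, 0, 0, 0, 0, 0]
    - [0, 0, 0, 0, 0, 0, 0]

```text
time: 13.65
tool_pos: [0.5131, 0.1711, 0.0198]
ee_rot: [3.142, -0.001, 0.351]
wrist_force: [-0.2, 0.3, -3.1]
width: 0.0397
```

Request:
arm_command:
  series:
    - [0, 0, 0, 0.05, 0, 0, 0]
    - [0, 0, 0, 0.05, 0, 0, 0]
    - [0, 0, 0, 0, 0, 0, 0]
    - [0, 0, 0, 0, 0, 0, 0]

```text
time: 14.05
tool_pos: [0.5128, 0.1711, 0.0184]
ee_rot: [-3.142, 0.0, 0.351]
wrist_force: [-0.4, -0.7, -2.3]
width: 0.0398
```

Request:
arm_command:
  series:
    - [0, 0, 0, 0.05, 0, 0, 0]
    - [0, 0, 0, 0, 0, 0, 0]
    - [0, 0, 0, 0, 0, 0, 0]

```text
time: 14.35
tool_pos: [0.513, 0.1711, 0.0181]
ee_rot: [-3.142, -0.0, 0.351]
wrist_force: [-1.0, -0.1, -2.2]
width: 0.0398
```

Request:
arm_command:
  series:
    - [0, 0, 0, 0.05, 0, 0, 0]
    - [0, 0, 0, 0, 0, 0, 0]
    - [0, 0, 0, 0, 0, 0, 0]

```text
time: 14.65
tool_pos: [0.5129, 0.1711, 0.018]
ee_rot: [3.142, -0.0, 0.351]
wrist_force: [-1.6, -0.5, 2.5]
width: 0.0398
```

Request:
arm_command:
  series:
    - [0, 0, 0, 0.05, 0, 0, 0]
    - [0, 0, 0, 0, 0, 0, 0]
    - [0, 0, 0, 0, 0, 0, 0]

```text
time: 14.95
tool_pos: [0.513, 0.1711, 0.018]
ee_rot: [3.142, -0.0, 0.351]
wrist_force: [-2.5, -0.5, 5.3]
width: 0.0396
```

Contact: the force turned upward. I'll open, lift straight up, and look.

Request:
arm_command:
  series:
    - [0.7, 0, 0, 0, 0, 0, 0]
    - [0.7, 0, 0, 0, 0, 0, 0]
    - [0.7, 0, 0, 0, 0, 0, 0]
    - [0.7, 0, 0, 0, 0, 0, 0]
    - [0.7, 0, 0, -1, 0, 0, 0]
    - [0.7, 0, 0, -2, 0, 0, 0]
    - [0.7, 0, 0, -3, 0, 0, 0]
    - [0.7, 0, 0, -3, 0, 0, 0]
    - [0.7, 0, 0, -3, 0, 0, 0]
    - [0.7, -2, 0, -3, 0, 0, 0]
    - [0.7, -3, 0, -3, 0, 0, 0]
    - [0.7, -3, 0, 0, 0, 0, 0]
    - [0.7, -3, 0, 0, 0, 0, 0]
    - [0.7, -3, 0, 0, 0, 0, 0]
    - [0.7, 0, 0, 0, 0, 0, 0]

```text
time: 16.45
tool_pos: [0.3793, 0.1224, 0.1982]
ee_rot: [3.141, -0.002, 0.35]
wrist_force: [-0.3, -0.4, -0.4]
width: 0.0655
```

```bash
python3 - <<'E'
from h import *
o=sensors.get_obs();print(o["time"],o["tool_pos"],o["ee_rot"],o["wrist_force"],o["width"])
c=eyes.get_calibration("wrist");im=eyes.snapshot("wrist");cv2.imwrite("pics/w5.png",im)
M=masks(im)
p=rect(M["blue"],100,400,0,300);W=np.array([world(c,u,v,.042,True) for u,v in p]);print("blue",p,W,W.mean(0))
w=rect(M["black"]|M["blue"],150,370,0,300);print("pad",w,np.array([world(c,u,v,.012,True) for u,v in w]))
E
```

```text
16.45 [0.3793 0.1224 0.1982] [ 3.1412 -0.0019  0.3505] [-0.2758 -0.3855 -0.4195] 0.06547899168183634
blue [[246.  15.]
 [281.  15.]
 [281.  98.]
 [246.  98.]] [[0.5512 0.206  0.042 ]
 [0.5648 0.1688 0.042 ]
 [0.4722 0.1353 0.042 ]
 [0.4588 0.1719 0.042 ]] [0.5118 0.1705 0.042 ]
pad [[246.  13.]
 [294.  13.]
 [294.  98.]
 [246.  98.]] [[0.5633 0.2123 0.012 ]
 [0.5842 0.1568 0.012 ]
 [0.4804 0.1195 0.012 ]
 [0.4601 0.1742 0.012 ]]
```

View pics/w5.png

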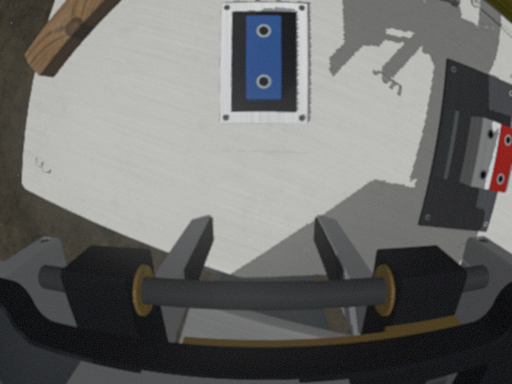

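The blue block lies flat in the middle of the pad and parallel to it (blue columns 246–281, rubber 232–297). As a final check I'll confirm red's position from the top camera, then hand in.

```bash
python3 - <<'E'
from h import *
from bench import job
c=eyes.get_calibration("top");im=eyes.snapshot("top");M=masks(im);a=cv2.imread("pics/t1.png")
for n,i in(("before",a),("after",im)):
    r=rect(masks(i)["red"],270,370,150,240);print(n,r.mean(0))
    b,g,rr=[i[150:240,270:370,k].astype(int) for k in range(3)]
    y,x=np.where((np.abs(b-rr)<25)&(b>120));y,x=y+150,x+270
    d=(np.abs(x-318)<18)&(np.abs(y-193)<30);print(" plain~",x[d].mean(),y[d].mean(),d.sum())
b=rect(M["blue"],130,240,130,250);print("blue",np.mean([world(c,u,v,.042) for u,v in b],axis=0))
print(sensors.get_obs()["time"]);cv2.imwrite("pics/t2.png",im)
E
```

```text
before [334.13   189.8674]
 plain~ 317.8370883882149 191.78856152512998 577
after [334.119 189.871]
 plain~ 318.52758620689656 192.6103448275862 580
blue [0.5115 0.1706 0.042 ]
16.55
```

View pics/t2.png

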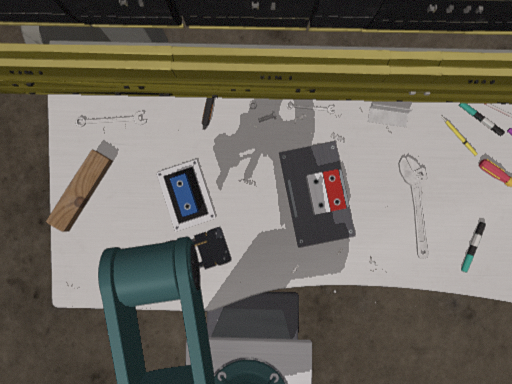

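The top view shows blue centred on the pad at (185,193). Red (334,190) and plain (318,193) haven't moved in the rack, and the arm is clear.

```bash
python3 -c "
from bench import job;print(job.close_job())"
```

```text
the job is handed in; nothing more can be done
None
```

The blue block now lies flat in the middle of the rubber pad, lengthwise along it, and I've handed the job in. I pushed it about 71 mm out of the row with shut fingers, gripped it across its freed sides at its centre, and set it down until the wrist force showed contact.

**Last checks:**
- **Blue block:** the two cameras put its centre at (0.512, 0.171), about 1–1.5 mm from the pad centre I measured at (0.513, 0.171). By eye it is parallel to the pad.
- **Red and bare-metal blocks:** the red block's picture position matches the one before the job to within 0.02 px. The bare-metal one differs by under 1 px, and part of that may be the changed shadow. Both are still in their places in the rack.
- **Arm and time:** the arm is clear of everything, and the job took 16.6 s of the 51 s allowed.

**One mistake:** when backing away after the push, one row of my move went 2 cm down instead of up. The fingertips probably touched the rack plate for about 0.1 s. Nothing moved and the forces read normal afterwards, but I didn't record the peak force at that moment, so I can't say it stayed within the limits.

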